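# Roll the microscope column into its V-rest

### The arm

A 6-joint arm with a two-finger parallel gripper is mounted at the origin on the work surface. World frame = base frame: x ahead of the robot, y to its left, z up, the work surface at z = 0. Lengths are in m, angles in rad, forces in N, time in s.
With the tool pointing down it reaches from about 0.425 to 0.925 m from the base axis. Payload 12.5 kg.
Tool frame: the origin (TCP) lies between the finger pads; the fingertips stand 11 mm ahead of it and the grasp point (between the pads) lies 8 mm behind it (r.tips_ahead is the distance from the TCP to the fingertips, in m); z points along the fingers, y is the line along which they close (so a half turn about z gives the same grasp; the last joint's range is limited). The gripper opens to 85 mm and grips with 20 to 120 N. Pads are 22 mm wide; open, the fingers measure 114 mm over their backs; the gripper's body (76 mm by 85 mm) begins 54 mm behind the grasp point. The pads swing forward as they close: fully open they stand 13 mm farther back than shut.
Start: joints at [-1.225, 0.491, 1.559, -0, 1.092, -0.106], TCP at [0.273, -0.562, 0.242] pointing down, gripper open.
Joint ranges: [-3.1, 3.1], [-0.84, 2.19], [0.05, 2.79], [-1.13, 4.28], [0.06, 2.93], [-2.69, 2.69]. Speed limits (rad/s): [2.22, 2.22, 2.79, 3.14, 3.14, 3.14].

### API

Orientations are given as a unit quaternion [w, x, y, z].
In Python, from rig import r gives the robot as it stands. The module is installed in compiled form; this text tells all that it offers.
- The arm moves only by the tool send_rows, never from a script. Its argument "rows" is a list of rows, each a list of 6 numbers: the shift along the tool's x, y, z in units of 30 mm (1.0 is 30 mm), then the turn, a rotation vector about the tool's x, y, z in units of 5 degrees (1.0 is 5 degrees). A call has 1 to 10 rows; each row is the pose to reach, as a shift and turn from the pose commanded when the call began, along the tool's axes at that moment; what a row does not reach only later rows make up. A row lasts 1/10 s, in which the tool goes at most 50 mm and 8.59 degrees, less where a joint would pass 70% of its speed; a pose out of reach is approached as far as the arm can. A call with a gripper value outside its range is refused whole. "hand" is the finger opening in mm, from 0 to 85.4, set as the call begins (left out, the last holds). The fingers move at their own pace and stop on an object; the grip force is fixed at half the most. Time passes only in rows, so rows that repeat a pose let the fingers close. It gives the time, the measured TCP pose, the force, the opening and the grip force at its end, in the units of the state.
- r.sense(): the state, without advancing time (a new reading comes with each control period).
- r.grab_frame(name): name is "scene" or "top"; returns the picture (384x512x3 uint8, red, green, blue); there is no depth.
- r.get_calibration(name): a dict with "camera_matrix" (3x3 intrinsics, pixels), "world_from_camera" (4x4, takes a point from camera to world coordinates). Camera axes: x right, y up, looking along -z (the intrinsics and any distortion apply to the point x, -y, -z); pixel columns grow to the right and rows downward; lengths in m; the calibration is good to about 2 mm. A picture is of the moment at which its call begins. get_calibration takes no time and is no camera call.
- r.sign_off(): hands the job in; it is judged then, once.
The state is a dict: "time": time; "joint_positions": joint angles; "dq": joint speeds; "tau": joint torques, N m; "ee_pos": TCP position; "tcp_rot": TCP orientation; "wrist_force": force on the tool from outside, world axes, zero at the start; "ft_torque": the same for the moment, N m; "grip_width": finger opening in m; "grip_force": force on a finger pad.
Only numpy, scipy, OpenCV 4.12 (cv2) and the standard library are available. Lean on these libraries where they do the work, as an engineer would, in place of code of your own. Each camera call takes 0.05 s, during which the arm holds its last target. There are 200 camera calls.

### The job

Roll the round metal column along the bench by pushing its side, over the ramp and into the groove of the V-rest, then push it along the groove until its end is up against the end stop. Only push with the fingers: do not grip or lift the column, and leave the flat bar and everything else on the bench where it is. Finish clear of everything.

Things in the scene. Friction and masses are not known exactly. Their poses are not given: they have to be found in the camera images.
- column: Spare microscope stand column: plain polished round aluminium bar, 40 mm diameter, 170 mm long, about 0.5 kg, loose on the bench and free to roll; a dark line runs along its side. Origin at its centre, on its axis; its x runs along the bar, its z is up at the start and turns as it rolls. It starts beside one ramp of the V-rest (its centre 145 to 195 mm to one side of the groove), within 12 degrees of parallel.
- vrest: Low steel V-rest fixed to the bench. Origin at bench height in the middle of its groove; x along the groove towards the end stop, y across, z up. Same on both sides: a ramp climbs from the bench at y = 97 mm to a crest 10 mm high at y = 17 mm, then the 45 degree face of the V falls to the middle. Groove and ramps span x = -80 to +80 mm; the -x end is open.
- vrest_seat (a point): Where the column's centre belongs: seated in the groove, end against the stop; 21 mm above the bench, 5 mm from the V-rest's origin towards its open end. The column then sticks 10 mm out of the open end. At the start its centre lies 25 to 45 mm further towards the open end.
- vrest_stop (a point): Centre of the end stop's flat face, 21 mm above the bench, at x = +80 mm of the V-rest. The stop is a block 50 mm wide and 46 mm high.
- flatbar: Flat square-edged aluminium bar, 170 x 50 x 20 mm, with a dark screw hole near each end, lying on the bench on the other side of the V-rest from the column; to be left alone. Origin at its centre, x along it.
- dish: Covered round glass dish, 66 mm diameter, 19 mm high, beyond the V-rest's end stop; leave alone. Origin under its centre.
- jar: Small amber jar, 54 mm diameter, 62 mm high, beyond the V-rest's end stop; leave alone. Origin under its centre.
- reagent: Brown bottle with black cap, 70 mm diameter, 150 mm high, standing on the left; leave alone. Origin under its centre.
- slidebox: White slide box, 100 x 80 x 32 mm, on the right; leave alone. Origin under its centre.
- driver: Screwdriver lying on the left, near the robot's side; leave alone.
There are look-alikes about, which are no part of the job. What is shaped like the column but blue or pink is not meant.

How it is judged:
On the way:
1. the column has rolled at least a quarter turn along the bench beside the V-rest (angle between column's own z axis and vertical above 1.57 rad and height (world z) of column below 0.035 m and (y of column in the frame of vrest above 0.03 m or y of column in the frame of vrest below -0.03 m)), for 0.05 s.
At the end, for the whole second after the job is handed in: The column lies at rest down in the groove (axis within 3 mm of the groove's middle and of its seated height, within 0.05 rad of parallel), its end within 5 mm of the end stop (y of column in the frame of vrest between -0.003 and 0.003 m and x of column in the frame of vrest between -0.01 and 0 m and z of column in the frame of vrest between 0.0183 and 0.0243 m and angle between the x axis of column and the x axis of vrest, either way round below 0.05 rad and linear speed of column below 0.01 m/s and angular speed of column below 0.2 rad/s); the robot touches nothing.
It fails at once if the column is lifted (its axis more than 40 mm above the bench; rolling over the crest needs 30 mm) (height (world z) of column above 0.04 m).
It fails at once if the column is tipped up by more than 15 degrees (angle between column's own x axis and vertical below 1.309 rad or angle between column's own x axis and vertical above 1.833 rad).
It fails at once if the flat bar is moved more than 15 mm (distance of flatbar from where it was at the start of the episode above 0.015 m).
It fails at once if another thing on the bench (dish, jar, brown bottle, slide box, screwdriver) is moved more than 15 mm (distance of any of dish, jar, reagent, slidebox, driver from where it was at the start of the episode above 0.015 m).
It also fails if it takes over 64 s, if anything falls off the work surface, if the arm or the gripper's body presses on something with over 40 N, if the wrist force passes 120 N, or if a joint passes its speed limit or range.

## Working session

There is one attempt and no reset: what is moved stays moved. The work goes in short steps, Python scripts to look and compute and a tool call to move; the robot and the scene stay as the last step left them, time stands still between calls to the robot, and variables do not carry over. Pictures are saved under pics/ and viewed, at most 10 in all, crops included, and the job is handed in when it is done.

Besides the shell and the picture viewer there is one more tool, called after "Call:" as a command line: name --pt "numbers of a row" for each row, then --argument value for the rest. send_rows: Moves the arm, as the interface text tells. Its arguments: {"type":"object","properties":{"rows":{"type":"array"},"hand":{"type":"number"}},"required":["rows"]}

```bash
mkdir -p pics; python3 - <<'E'
from rig import r
import cv2,numpy as np
for n in("scene","top"):
    cv2.imwrite(f"pics/{n}0.png",r.grab_frame(n)[:,:,::-1]); c=r.get_calibration(n); print(n,np.round(c["camera_matrix"],1).tolist(),np.round(c["world_from_camera"],4).tolist(),[k for k in c])
s=r.sense(); print(s["time"],s["ee_pos"],s["tcp_rot"],s["grip_width"],r.tips_ahead)
E
```

```text
scene [[377.2, 0.0, 249.4], [0.0, 377.2, 197.9], [0.0, 0.0, 1.0]] [[0.589, -0.6617, 0.464, 1.2384], [0.8081, 0.4888, -0.3287, -0.5816], [-0.0093, 0.5685, 0.8226, 1.3565], [0.0, 0.0, 0.0, 1.0]] ['camera_matrix', 'world_from_camera']
top [[481.6, 0.0, 251.6], [0.0, 481.6, 193.0], [0.0, 0.0, 1.0]] [[0.0208, 0.9984, -0.0518, 0.4253], [-0.9998, 0.0211, 0.0053, -0.0665], [0.0064, 0.0517, 0.9986, 1.6101], [0.0, 0.0, 0.0, 1.0]] ['camera_matrix', 'world_from_camera']
0.1 [ 0.27282018 -0.5620907   0.24177568] [-5.07073788e-04  9.74597061e-01  2.23964975e-01 -4.48319592e-05] 0.08534932983854265 0.011
```

View pics/top0.png

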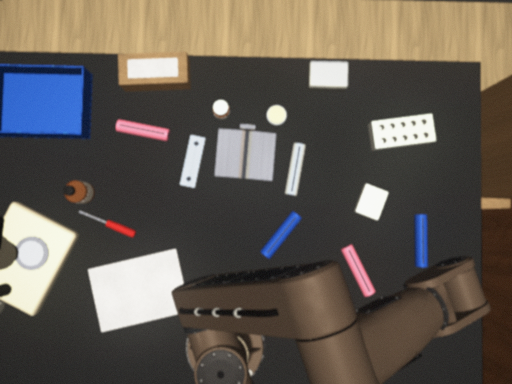

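View pics/scene0.png

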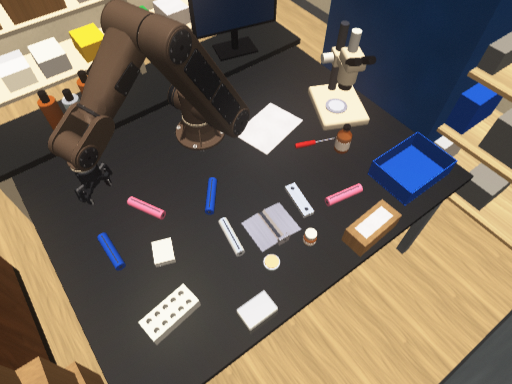

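Top view: the V-rest is at about (246,154) with its stop at (247,127), pointing to +x. The silver column with the dark line is at (295,168) on the -y side. The flat bar is at (192,161), the dish at (277,115) and the jar at (221,108). Next I measure these.

```bash
cat >h.py <<'E'
from rig import r
import cv2,numpy as np
def ray(n,uv,z):
    c=r.get_calibration(n);K=c["camera_matrix"];T=c["world_from_camera"]
    d=T[:3,:3]@np.array([(uv[0]-K[0,2])/K[0,0],-(uv[1]-K[1,2])/K[1,1],-1]);o=T[:3,3]
    return (o+d*(z-o[2])/d[2])[:2]
def blobs(n,box,lo,z,sat=60,amin=60,close=3):
    im=r.grab_frame(n);x0,y0,x1,y1=box;h=cv2.cvtColor(im,cv2.COLOR_RGB2HSV)[y0:y1,x0:x1]
    m=((h[:,:,2]>lo)&(h[:,:,1]<sat)).astype(np.uint8)
    m=cv2.morphologyEx(m,cv2.MORPH_CLOSE,np.ones((close,close)))
    out=[]
    for c in cv2.findContours(m,cv2.RETR_EXTERNAL,cv2.CHAIN_APPROX_NONE)[0]:
        if cv2.contourArea(c)<amin: continue
        P=np.array([ray(n,p+[x0,y0],z) for p in c[:,0].astype(float)])
        (cx,cy),(w,l),a=cv2.minAreaRect((P*1000).astype(np.float32))
        b=cv2.boxPoints(((cx,cy),(w,l),a)); e=b[1]-b[0] if np.linalg.norm(b[1]-b[0])>np.linalg.norm(b[2]-b[1]) else b[2]-b[1]
        if e[0]<0:e=-e
        out.append((np.round([cx,cy],1).tolist(),round(max(w,l),1),round(min(w,l),1),round(float(np.degrees(np.arctan2(e[1],e[0]))),1),(c[:,0].mean(0)+[x0,y0]).round().tolist()))
    return out,im
E
python3 - <<'E'
from h import *
o,im=blobs("top",(170,90,320,205),90,0.01)
for b in o: print("top",b)
o,im2=blobs("scene",(200,170,330,290),90,0.01,close=3)
for b in o: print("scene",b)
a=cv2.resize(im[90:205,170:320],None,fx=5,fy=5,interpolation=cv2.INTER_CUBIC)
cv2.imwrite("pics/c1.png",a[:,:,::-1])
E
```

```text
top ([593.5, -217.2], 182.1, 45.4, -9.2, [295.0, 169.0])
top ([611.5, 125.8], 179.3, 58.0, -10.5, [192.0, 161.0])
top ([648.7, -50.4], 199.1, 188.2, 86.5, [245.0, 153.0])
top ([773.8, -152.9], 71.2, 70.5, 1.3, [276.0, 115.0])
top ([789.9, 35.4], 64.5, 57.1, 1.3, [221.0, 109.0])
scene ([773.8, -152.5], 67.6, 66.2, -36.3, [271.0, 262.0])
scene ([766.6, 54.7], 55.3, 49.9, -79.9, [311.0, 233.0])
scene ([584.1, -214.1], 193.9, 41.6, -9.1, [231.0, 236.0])
scene ([645.7, -55.3], 197.2, 179.0, 86.4, [271.0, 227.0])
scene ([610.0, 125.1], 183.8, 59.4, -10.7, [299.0, 200.0])
```

View pics/c1.png

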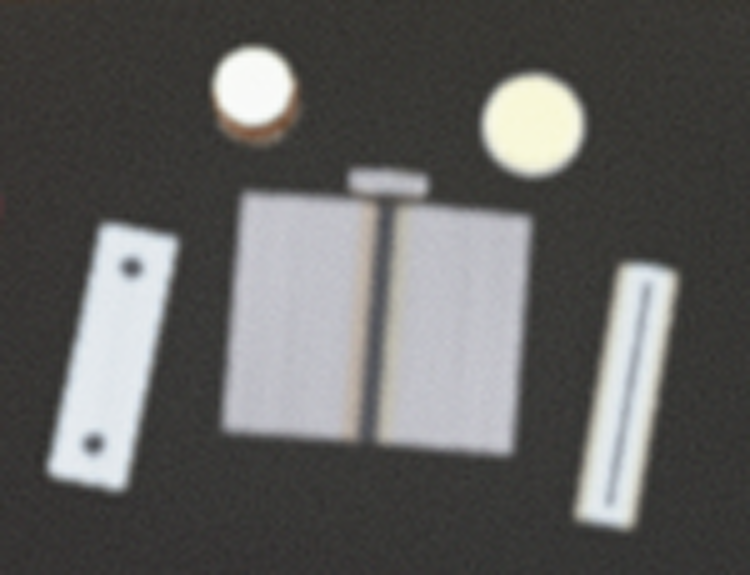

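The crop shows the V-rest's corners at about (243,190), (533,215), (513,455) and (222,433). The groove runs from (385,205) to (369,440), with the stop on top at (388,182). The column runs from (647,265) to (605,525), and its line faces up. Now I compute the poses and the first move.

```bash
cat >>h.py <<'E'
from scipy.spatial.transform import Rotation as Ro
def move(xyz,yaw_y,s=None):
    """row (shift,turn in units) to bring TCP to xyz, tool down, tool y at world angle yaw_y (deg)"""
    s=s or r.sense();q=s["tcp_rot"];R=Ro.from_quat([q[1],q[2],q[3],q[0]])
    a=np.radians(yaw_y);y=np.array([np.cos(a),np.sin(a),0]);z=np.array([0,0,-1.]);G=Ro.from_matrix(np.c_[np.cross(y,z),y,z])
    return np.round(np.r_[R.inv().apply(np.array(xyz)-s["ee_pos"])/.03,np.degrees((R.inv()*G).as_rotvec())/5],2).tolist()
V=np.array([.6487,-.0530]);YAW=-4.0
def w(x,y):
    a=np.radians(YAW);return V+[x*np.cos(a)-y*np.sin(a),x*np.sin(a)+y*np.cos(a)]
def v(p):
    a=np.radians(YAW);d=np.array(p)-V;return np.array([d[0]*np.cos(a)+d[1]*np.sin(a),-d[0]*np.sin(a)+d[1]*np.cos(a)])
E
python3 - <<'E'
from h import *
f=lambda p:np.array(p)/5-.4+[170,90]
C=[ray("top",f(p),0.0) for p in((243,190),(533,215),(513,455),(222,433))]
g=[ray("top",f(p),0.0) for p in((386,205),(369,440))]
c=np.mean(C,0);ang=lambda d:np.degrees(np.arctan2(d[1],d[0]))
print("V",c,[np.linalg.norm(C[i]-C[i-1]) for i in range(4)],ang(C[0]-C[3]),ang(C[1]-C[2]),ang(C[0]-C[1])-90,"groove",g,ang(g[0]-g[1]))
print("stop",ray("top",f((388,178)),.046))
o,_=blobs("top",(275,130,320,205),90,0.02);print(o)
o,_=blobs("scene",(205,205,250,265),90,0.02);print(o)
E
```

```text
V [ 0.63887297 -0.0505863 ] [np.float64(0.16486093569847304), np.float64(0.1962052056739697), np.float64(0.16283082959835665), np.float64(0.19567842264208102)] -3.4973831026166105 -3.683842560614589 -3.7061997961828723 groove [array([ 0.71890762, -0.05439295]), array([ 0.55982281, -0.04638883])] -2.880326120373525
stop [ 0.72837749 -0.05566836]
[([592.2, -216.4], 180.3, 44.9, -8.9, [295.0, 169.0])]
[([586.3, -144.3], 85.3, 33.0, -36.0, [247.0, 226.0]), ([588.9, -216.8], 192.5, 41.2, -9.1, [231.0, 236.0])]
```

```bash
sed -i 's/^V=.*/V=np.array([.639,-.0507]);YAW=-3.6/' h.py; python3 - <<'E'
from h import *
p=w(-.0375,-.232);print(p,v([.591,-.2165]))
print(move([*p,.12],YAW)); print(move([*p,.03],YAW))
E
```

```text
[ 0.5870066  -0.27988756] [-0.03749461 -0.16848678]
[13.53, -3.9, 4.07, -0.0, -0.0, -12.1]
[13.53, -3.89, 7.07, -0.0, -0.0, -12.1]
```

Call:
send_rows --pt "1.5 -0.4 0.5 0 0 -1.4" --pt "3 -0.9 1 0 0 -2.8" --pt "4.5 -1.3 1.5 0 0 -4.2" --pt "6 -1.7 2 0 0 -5.6" --pt "7.5 -2.2 2.5 0 0 -7" --pt "9 -2.6 3 0 0 -8.4" --pt "10.5 -3 3.5 0 0 -9.8" --pt "12 -3.5 4 0 0 -11.2" --pt "13.5 -3.9 4 0 0 -12.1" --pt "13.53 -3.9 4.07 0 0 -12.1" --hand 85

```text
time: 1.3
ee_pos: [0.5903, -0.276, 0.1197]
tcp_rot: [0.0, 0.727, 0.687, 0.0]
wrist_force: [-0.5, -1.2, -0.4]
grip_width: 0.085
grip_force: 0.0
```

```bash
python3 - <<'E'
from h import *
p=w(-.0375,-.232);s=r.sense();print(s["time"],s["ee_pos"],s["wrist_force"])
print(move([*p,.03],YAW))
E
```

```text
1.3 [ 0.59025238 -0.2760099   0.11971166] [-0.46271812 -1.17743442 -0.43793157]
[-0.14, -0.1, 2.99, 0.01, -0.0, 0.08]
```

Call:
send_rows --pt "0 0 0.8 0 0 0" --pt "0 0 1.6 0 0 0" --pt "0 0 2.4 0 0 0" --pt "0 0 3.0 0 0 0" --pt "0 0 3.1 0 0 0" --pt "0 0 3.1 0 0 0"

```text
time: 1.9
ee_pos: [0.5867, -0.2802, 0.0271]
tcp_rot: [-0.0, 0.729, 0.684, -0.0]
wrist_force: [0.1, 0.2, -0.3]
grip_width: 0.0852
grip_force: 0.0
```

Call:
send_rows --pt "0 0 0.1 0 0 0" --pt "0 0 0.2 0 0 0" --pt "0 0 0.25 0 0 0" --pt "0 0 0.25 0 0 0"

```text
time: 2.3
ee_pos: [0.587, -0.2798, 0.0199]
tcp_rot: [0.0, 0.729, 0.684, 0.0]
wrist_force: [0.1, -0.2, -0.2]
grip_width: 0.0853
grip_force: 0.0
```

Call:
send_rows --pt "0 0 0.1 0 0 0" --pt "0 0 0.2 0 0 0" --pt "0 0 0.23 0 0 0" --pt "0 0 0.23 0 0 0"

```text
time: 2.7
ee_pos: [0.5869, -0.2798, 0.0126]
tcp_rot: [-0.0, 0.729, 0.684, -0.0]
wrist_force: [-0.7, -0.2, -0.7]
grip_width: 0.0852
grip_force: 0.0
```

Call:
send_rows --pt "0 0 0.05 0 0 0" --pt "0 0 0.1 0 0 0" --pt "0 0 0.1 0 0 0"

```text
time: 3.0
ee_pos: [0.5869, -0.2798, 0.0096]
tcp_rot: [-0.0, 0.729, 0.684, -0.0]
wrist_force: [-0.4, -0.4, 0.5]
grip_width: 0.0849
grip_force: 0.0
```

Call:
send_rows --pt "0 0 0.07 0 0 0" --pt "0 0 0.13 0 0 0" --pt "0 0 0.13 0 0 0"

```text
time: 3.3
ee_pos: [0.5869, -0.2798, 0.0056]
tcp_rot: [-0.0, 0.729, 0.684, -0.0]
wrist_force: [0.5, -0.1, -0.6]
grip_width: 0.0849
grip_force: 0.0
```

Call:
send_rows --pt "0 0 0.05 0 0 0" --pt "0 0 0.1 0 0 0" --pt "0 0 0.1 0 0 0"

```text
time: 3.6
ee_pos: [0.5869, -0.2798, 0.0027]
tcp_rot: [-0.0, 0.729, 0.684, -0.0]
wrist_force: [-0.1, 0.8, -0.0]
grip_width: 0.0852
grip_force: 0.0
```

The open tips stand about level with the TCP (no contact down to 2.7 mm), so the push runs at TCP z ≈ 13 mm.

Call:
send_rows --pt "0 0 -0.34 0 0 0" --pt "0.2 0 -0.34 0 0 0" --pt "0.4 0 -0.34 0 0 0" --pt "0.6 0 -0.34 0 0 0" --pt "0.75 0 -0.34 0 0 0" --pt "0.85 0 -0.34 0 0 0" --pt "0.95 0 -0.34 0 0 0" --pt "1.05 0 -0.34 0 0 0" --pt "1.15 0 -0.34 0 0 0" --pt "1.25 0 -0.34 0 0 0"

```text
time: 4.6
ee_pos: [0.5894, -0.2423, 0.0131]
tcp_rot: [0.0, 0.729, 0.684, -0.0]
wrist_force: [-0.2, -0.9, 0.6]
grip_width: 0.085
grip_force: 0.2
```

Call:
send_rows --pt "0.13 0 0 0 0 0" --pt "0.26 0 0 0 0 0" --pt "0.39 0 0 0 0 0" --pt "0.52 0 0 0 0 0" --pt "0.65 0 0 0 0 0" --pt "0.78 0 0 0 0 0" --pt "0.91 0 0 0 0 0" --pt "1.04 0 0 0 0 0" --pt "1.17 0 0 0 0 0" --pt "1.3 0 0 0 0 0"

```text
time: 5.6
ee_pos: [0.5918, -0.2032, 0.0131]
tcp_rot: [0.0, 0.729, 0.684, -0.0]
wrist_force: [-0.3, -1.1, -0.9]
grip_width: 0.0851
grip_force: 0.1
```

```bash
python3 - <<'E'
from h import *
s=r.sense();print(s["time"],s["ee_pos"],s["wrist_force"],v(s["ee_pos"][:2]))
im=r.grab_frame("scene");im2=r.grab_frame("top")
a=[cv2.resize(i[y:y+120,x:x+130],None,fx=3,fy=4.6/1.5,interpolation=cv2.INTER_CUBIC) for i,x,y in((im,195,165),(im2,200,90))]
cv2.imwrite("pics/p1.png",np.hstack(a)[:,:,::-1])
E
```

```text
5.6 [ 0.59184286 -0.20317889  0.01312083] [-0.26831024 -1.14554623 -0.92032086] [-0.03748985 -0.15513903]
```

View pics/p1.png

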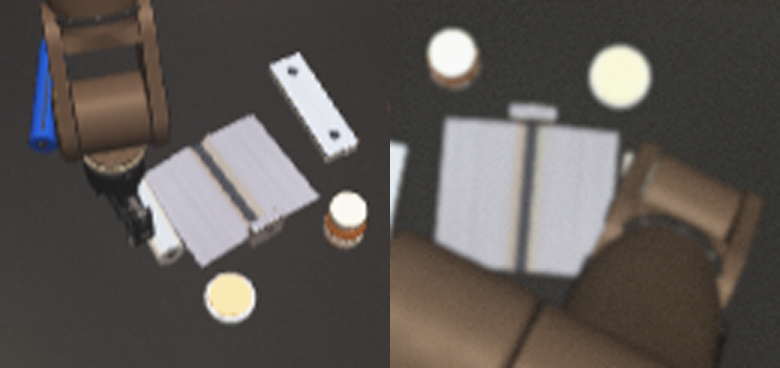

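The column is touching both fingers and parallel to the groove at the foot of the ramp (left panel, about (160,225)). I keep pushing up the ramp.

Call:
send_rows --pt "0.13 0 0 0 0 0" --pt "0.26 0 0 0 0 0" --pt "0.39 0 0 0 0 0" --pt "0.52 0 0 0 0 0" --pt "0.65 0 0 0 0 0" --pt "0.78 0 0 0 0 0" --pt "0.91 0 0 0 0 0" --pt "1.04 0 0 0 0 0" --pt "1.17 0 0 0 0 0" --pt "1.3 0 0 0 0 0"

```text
time: 6.7
ee_pos: [0.5944, -0.1643, 0.0132]
tcp_rot: [0.0, 0.729, 0.684, 0.0]
wrist_force: [0.1, -1.7, 0.4]
grip_width: 0.0846
grip_force: 0.9
```

Call:
send_rows --pt "0.13 0 0 0 0 0" --pt "0.26 0 0 0 0 0" --pt "0.39 0 0 0 0 0" --pt "0.52 0 0 0 0 0" --pt "0.65 0 0 0 0 0" --pt "0.78 0 0 0 0 0" --pt "0.91 0 0 0 0 0" --pt "1.04 0 0 0 0 0" --pt "1.17 0 0 0 0 0" --pt "1.3 0 0 0 0 0"

```text
time: 7.7
ee_pos: [0.5967, -0.1253, 0.0131]
tcp_rot: [0.0, 0.729, 0.684, -0.0]
wrist_force: [-0.1, -1.6, 0.8]
grip_width: 0.085
grip_force: 0.9
```

```bash
python3 - <<'E'
from h import *
s=r.sense();print(s["time"],s["ee_pos"],s["wrist_force"],v(s["ee_pos"][:2]))
im=r.grab_frame("scene");im2=r.grab_frame("top")
a=[cv2.resize(i[y:y+120,x:x+130],None,fx=3,fy=4.6/1.5,interpolation=cv2.INTER_CUBIC) for i,x,y in((im,195,165),(im2,200,90))]
cv2.imwrite("pics/p2.png",np.hstack(a)[:,:,::-1])
E
```

```text
7.7 [ 0.59672801 -0.1253192   0.0130752 ] [-0.06585783 -1.56533041  0.81727639] [-0.0375032  -0.07712624]
```

View pics/p2.png

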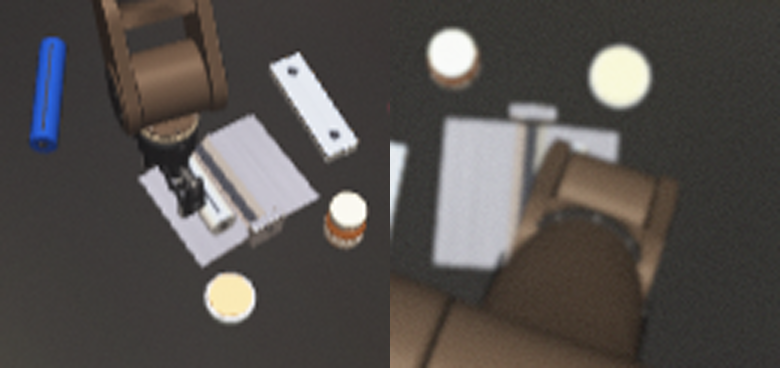

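The column is on the ramp, parallel, about 45 mm from the groove. One more push takes it over the crest, then I retreat and look.

Call:
send_rows --pt "0.13 0 0 0 0 0" --pt "0.26 0 0 0 0 0" --pt "0.39 0 0 0 0 0" --pt "0.52 0 0 0 0 0" --pt "0.65 0 0 0 0 0" --pt "0.76 0 0 0 0 0" --pt "0.86 0 0 0 0 0" --pt "0.95 0 0 0 0 0" --pt "1.04 0 0 0 0 0" --pt "1.13 0 0 0 0 0"

```text
time: 8.8
ee_pos: [0.5987, -0.0914, 0.013]
tcp_rot: [-0.0, 0.729, 0.685, -0.0]
wrist_force: [1.2, -0.5, 0.1]
grip_width: 0.0849
grip_force: 0.0
```

Call:
send_rows --pt "0.03 0 0 0 0 0" --pt "0.03 0 0 0 0 0" --pt "-0.3 0 0 0 0 0" --pt "-0.5 0 -0.8 0 0 0" --pt "-0.5 0 -1.8 0 0 0" --pt "-0.5 -1 -3 0 0 0" --pt "-0.5 -2.5 -3 0 0 0" --pt "-0.5 -4 -3 0 0 0" --pt "-0.5 -4.5 -3 0 0 0" --pt "-0.5 -4.5 -3 0 0 0"

```text
time: 9.8
ee_pos: [0.4615, -0.0987, 0.1035]
tcp_rot: [-0.0, 0.729, 0.684, -0.0]
wrist_force: [-0.1, 0.2, 0.4]
grip_width: 0.0846
grip_force: 0.0
```

```bash
python3 - <<'E'
from h import *
s=r.sense();print(s["time"],s["ee_pos"],s["wrist_force"],v(s["ee_pos"][:2]))
im=r.grab_frame("scene");im2=r.grab_frame("top")
a=[cv2.resize(i[y:y+120,x:x+130],None,fx=3,fy=4.6/1.5,interpolation=cv2.INTER_CUBIC) for i,x,y in((im,195,165),(im2,200,90))]
cv2.imwrite("pics/p3.png",np.hstack(a)[:,:,::-1])
E
```

```text
9.8 [ 0.46151992 -0.09868495  0.10354712] [-0.13118643  0.21442143  0.42975746] [-0.17411686 -0.05903432]
```

View pics/p3.png

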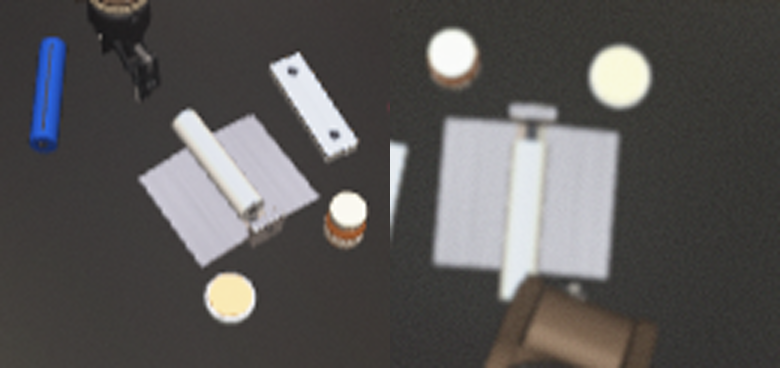

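The column lies in the groove (top panel from (530,138) to (517,298)), about 20 mm short of the stop. I shut the fingers, go down behind the open end and push along the groove.

Call:
send_rows --pt "0.5 0 0 0 0 0" --pt "1 0 0 0 0 0" --pt "1.5 0 0 0 0 0" --pt "1.97 0 0 0 0 0" --pt "1.97 0 0.8 0 0 0" --pt "1.97 0 1.6 0 0 0" --pt "1.97 0 2.3 0 0 0" --pt "1.97 0 2.7 0 0 0" --pt "1.97 0 2.75 0 0 0" --pt "1.97 0 2.75 0 0 0" --hand 0

```text
time: 10.9
ee_pos: [0.4673, -0.0393, 0.0207]
tcp_rot: [-0.0, 0.729, 0.684, -0.0]
wrist_force: [-0.2, 0.6, -0.2]
grip_width: -0.0
grip_force: 0.0
```

Call:
send_rows --pt "0 0.15 0 0 0 0" --pt "0 0.3 0 0 0 0" --pt "0 0.45 0 0 0 0" --pt "0 0.6 0 0 0 0" --pt "0 0.75 0 0 0 0" --pt "0 0.9 0 0 0 0" --pt "0 1.0 0 0 0 0" --pt "0 1.1 0 0 0 0" --pt "0 1.2 0 0 0 0" --pt "0 1.3 0 0 0 0"

```text
time: 11.9
ee_pos: [0.506, -0.0417, 0.0206]
tcp_rot: [-0.0, 0.729, 0.684, -0.0]
wrist_force: [-0.0, 0.1, -0.2]
grip_width: -0.0002
grip_force: 0.0
```

```bash
python3 - <<'E'
from h import *
s=r.sense();print(s["time"],s["ee_pos"],s["wrist_force"],v(s["ee_pos"][:2]))
o,_=blobs("top",(240,110,255,210),170,.021,amin=30);print(o,[v(np.array(b[0])/1000) for b in o])
im=r.grab_frame("scene");im2=r.grab_frame("top")
a=[cv2.resize(i[y:y+120,x:x+130],None,fx=3,fy=4.6/1.5,interpolation=cv2.INTER_CUBIC) for i,x,y in((im,195,165),(im2,200,90))]
cv2.imwrite("pics/p4.png",np.hstack(a)[:,:,::-1])
E
```

```text
11.9 [ 0.50599708 -0.04174634  0.0205671 ] [-0.01456526  0.07260601 -0.16311839] [-0.13330268  0.00058467]
[([640.4, -56.8], 146.8, 46.6, 1.2, [247.0, 152.0])] [array([ 0.00178026, -0.00600006])]
```

View pics/p4.png

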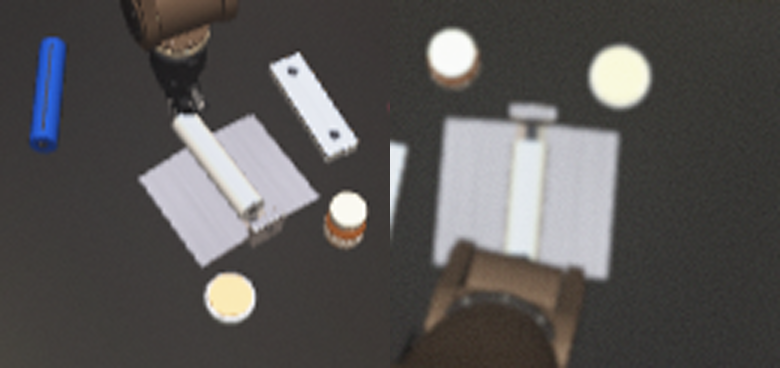

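The fingers are just behind the column's end (left panel, about (185,110)). I push slowly and watch the force.

Call:
send_rows --pt "0 0.08 0 0 0 0" --pt "0 0.16 0 0 0 0" --pt "0 0.24 0 0 0 0" --pt "0 0.32 0 0 0 0" --pt "0 0.4 0 0 0 0" --pt "0 0.46 0 0 0 0" --pt "0 0.52 0 0 0 0" --pt "0 0.58 0 0 0 0"

```text
time: 12.85
ee_pos: [0.5233, -0.0428, 0.0206]
tcp_rot: [-0.0, 0.729, 0.684, -0.0]
wrist_force: [-3.3, 1.1, 1.6]
grip_width: -0.0002
grip_force: 1.7
```

Call:
send_rows --pt "0 0.04 0 0 0 0" --pt "0 0.08 0 0 0 0" --pt "0 0.12 0 0 0 0" --pt "0 0.16 0 0 0 0" --pt "0 0.2 0 0 0 0"

```text
time: 13.35
ee_pos: [0.5293, -0.0432, 0.0206]
tcp_rot: [0.0, 0.729, 0.684, -0.0]
wrist_force: [-2.9, -0.8, 0.2]
grip_width: 0.0
grip_force: 1.6
```

Call:
send_rows --pt "0 0.03 0 0 0 0" --pt "0 0.06 0 0 0 0" --pt "0 0.09 0 0 0 0" --pt "0 0.1 0 0 0 0"

```text
time: 13.75
ee_pos: [0.5323, -0.0434, 0.0206]
tcp_rot: [0.0, 0.729, 0.684, 0.0]
wrist_force: [-3.0, 0.9, 1.4]
grip_width: 0.0002
grip_force: 1.6
```

```bash
python3 - <<'E'
from h import *
s=r.sense();print(s["time"],s["ee_pos"],s["wrist_force"],v(s["ee_pos"][:2]))
im=r.grab_frame("scene");im2=r.grab_frame("top")
a=[cv2.resize(i[y:y+50,x:x+50],None,fx=8,fy=8,interpolation=cv2.INTER_CUBIC) for i,x,y in((im,255,205),(im2,222,110))]
cv2.imwrite("pics/p5.png",np.hstack(a)[:,:,::-1])
E
```

```text
13.75 [ 0.53228121 -0.04342405  0.02058231] [-3.0248898   0.89708393  1.40864972] [-0.10696507  0.00056066]
```

View pics/p5.png

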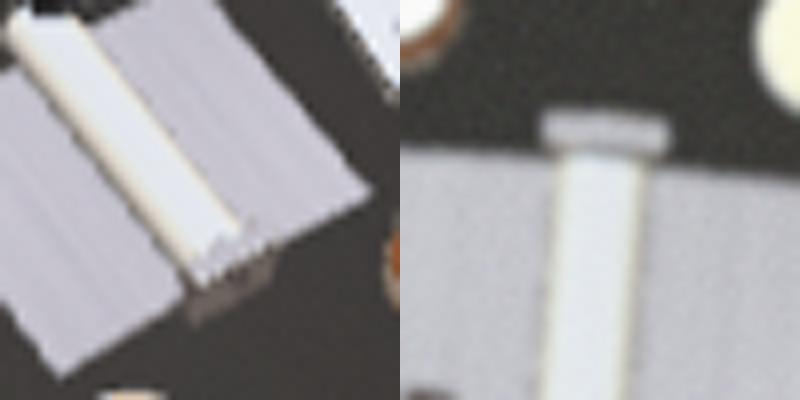

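The column's end is close to the stop (right panel, row 152), but the force is still only sliding friction. I creep on until the force rises.

Call:
send_rows --pt "0 0.03 0 0 0 0" --pt "0 0.05 0 0 0 0" --pt "0 0.05 0 0 0 0"

```text
time: 14.15
ee_pos: [0.5339, -0.0435, 0.0206]
tcp_rot: [0.0, 0.729, 0.684, 0.0]
wrist_force: [-2.0, 0.7, 1.3]
grip_width: 0.0001
grip_force: 1.2
```

Call:
send_rows --pt "0 0.02 0 0 0 0" --pt "0 0.04 0 0 0 0" --pt "0 0.04 0 0 0 0"

```text
time: 14.45
ee_pos: [0.5346, -0.0436, 0.0206]
tcp_rot: [-0.0, 0.729, 0.684, -0.0]
wrist_force: [-4.2, -0.4, 3.5]
grip_width: -0.0002
grip_force: 2.4
```

Call:
send_rows --pt "0 0.02 0 0 0 0" --pt "0 0.03 0 0 0 0" --pt "0 0.03 0 0 0 0"

```text
time: 14.75
ee_pos: [0.5346, -0.0435, 0.0205]
tcp_rot: [-0.001, 0.729, 0.684, -0.001]
wrist_force: [-8.9, -1.9, 5.8]
grip_width: 0.0001
grip_force: 4.6
```

Call:
send_rows --pt "0 0.02 0 0 0 0" --pt "0 0.03 0 0 0 0" --pt "0 0.03 0 0 0 0"

```text
time: 15.05
ee_pos: [0.5346, -0.0435, 0.0205]
tcp_rot: [-0.002, 0.729, 0.684, -0.001]
wrist_force: [-12.4, -1.1, 8.3]
grip_width: 0.0002
grip_force: 6.7
```

The position is stalled and the force is rising, so the column is against the stop. I back off straight and rise clear.

Call:
send_rows --pt "0 -0.1 0 0 0 0" --pt "0 -0.4 0 0 0 0" --pt "0 -0.9 0 0 0 0" --pt "0 -1.3 -0.3 0 0 0" --pt "0 -1.5 -1.5 0 0 0" --pt "0 -1.5 -3 0 0 0" --pt "-1.5 -1.5 -4 0 0 0" --pt "-3 -1.5 -5 0 0 0" --pt "-4.5 -1.5 -5 0 0 0" --pt "-6 -1.5 -5 0 0 0"

```text
time: 16.05
ee_pos: [0.4802, -0.2224, 0.1729]
tcp_rot: [0.002, 0.729, 0.685, 0.001]
wrist_force: [0.4, 0.6, 0.2]
grip_width: -0.0002
grip_force: 0.0
```

Call:
send_rows --pt "-1 0 0 0 0 0" --pt "-2 0 0 0 0 0" --pt "-2 0 0 0 0 0" --pt "-2 0 0 0 0 0" --pt "-2 0 0 0 0 0"

```text
time: 16.55
ee_pos: [0.4765, -0.2794, 0.1709]
tcp_rot: [0.0, 0.729, 0.685, 0.0]
wrist_force: [0.1, 0.2, -0.3]
grip_width: -0.0002
grip_force: 0.0
```

```bash
python3 - <<'E'
from h import *
s=r.sense();print(s["time"],s["ee_pos"],s["wrist_force"])
im=r.grab_frame("scene");im2=r.grab_frame("top")
a=[cv2.resize(i[y:y+90,x:x+90],None,fx=4.4,fy=4.4,interpolation=cv2.INTER_CUBIC) for i,x,y in((im,230,180),(im2,200,110))]
cv2.imwrite("pics/p6.png",np.hstack(a)[:,:,::-1])
E
```

```text
16.55 [ 0.47648983 -0.27940083  0.17087323] [ 0.08988019  0.15101902 -0.25280023]
```

View pics/p6.png

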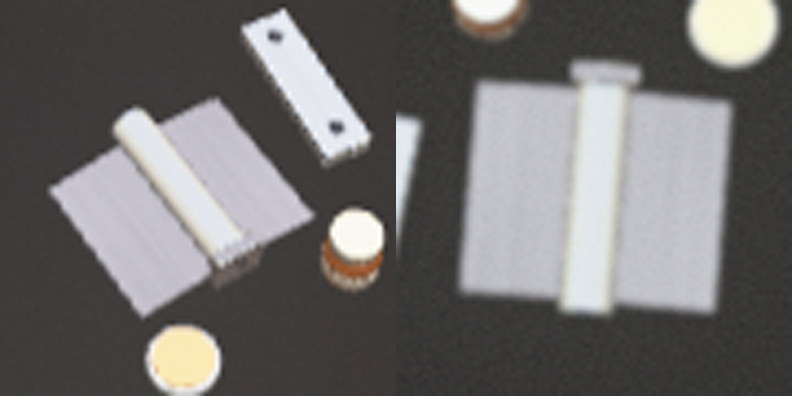

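The column is seated in the groove against the stop (right panel from (603,82) to (586,312)), sticking about 10 mm out of the open end. The arm is clear.

```bash
python3 -c "
from rig import r
print(r.sign_off())"
```

```text
the job is handed in; nothing more can be done
None
```

I rolled the column over the ramp into the V-rest groove, pushed it up against the end stop, moved the arm clear and handed the job in at about 17 s; `sign_off` returned no verdict.

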